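# Move the covered resin sample to the turntable holder

### The job

The blue resin sample is in the pocket tray, underneath the small pink silicone mould. Set the mould down, right way up, on the turntable or its deck, clear of the tray and the holder, then pluck out the blue sample and stand it upright there too, let go, and take it again across its narrow width so that you can lower it gently into the holder, seated flat and centred between the two upright cheeks. Leave the red and yellow samples undisturbed in their pockets, and do not knock over the dropper bottle or the pigment jar.

Things in the scene. Friction and masses are not known exactly. Their poses are not given: they have to be found in the camera images.
- sample_blue: blue resin sample block, 18 (x) x 32 (y) x 24 (z) mm, 25 g, a small white dot on top; origin at the centre of its underside, z up. In the tray its ends stand 2.5 mm proud of the ribs on both sides, so it can be gripped there only across its 32 mm length (y); in the holder it can be gripped only across its 18 mm width (x)
- sample_red: red resin sample, same shape as the blue one, in another pocket of the tray
- sample_yellow: yellow resin sample, same shape as the blue one, in another pocket of the tray
- rubber_mould: small pink silicone mould, a rounded block 44 (x) x 57 (y) x 27 (z) mm, 70 g, lying on the tray's ribs over the blue sample; origin at the centre of its underside
- tray: white pocket tray, fixed on the deck right of the platter; base 150 (x) x 98 (y) mm, 4 mm thick; origin at the centre of its underside. Three pockets in a row along its x, at x = -45, 0 and +45 mm: 21 mm wide slots between ribs that rise to 30 mm above the underside (2 mm higher than the samples) and are 27 mm long in y. Samples in it have their y along its y
- tray_mid (a point): floor of the tray's middle pocket, 4 mm above its underside, axes as the tray's. Beyond both ends of each sample is finger room, 33 mm to the tray's edge, with only a ridge 3 mm high on the floor, from 2 to 5 mm beyond the end of a centred sample
- holder: metal sample holder, fixed on the orange platter; foot 56 (x) x 78 (y) x 5 mm; origin at the centre of its underside, 10.5 mm above the deck. Two upright cheeks, 17 mm wide in x and 7 mm thick, stand 38 mm apart (inner faces at y = -19 and +19 mm) and rise 34 mm above the pad between them. The sides (+x and -x) are open for the fingers
- holder_seat (a point): centre of the seat, on top of the holder's 17 mm wide pad, 12 mm above the holder's underside; axes as the holder's. The sample's underside centre belongs here, its y along the holder's y (either way round)
- dropper_bottle: brown dropper bottle, 42 mm across, 118 mm tall, loose on the deck at the back left; origin at the centre of its underside
- pigment_jar: small pigment jar with black lid, 61 mm across, 64 mm tall, loose on the deck at the back right; origin at the centre of its underside
- platter_centre (a point): centre of the orange platter on its upper face: a disc of radius 145 mm that does not turn here, top 10.5 mm above the deck (deck at z = 0). The deck reaches from x = 0.32 to 0.70 and y = -0.29 to 0.21

How it is judged:
By the outcome, as a careful person would: the job done as asked, in the order asked, and still so for the second after the job is handed in, with the robot touching nothing.
It also fails if it takes over 62 s, if anything falls off the work surface, if the arm or the gripper's body presses on something with over 40 N, if the wrist force passes 120 N, or if a joint passes its speed limit or range.

### The arm

A 6-joint arm with a two-finger parallel gripper is mounted at the origin on a cart in front of the work surface, level with it; the furniture and walls round the work are solid. World frame = base frame: x ahead of the robot, y to its left, z up, the work surface at z = 0. Lengths are in mm, angles in rad, forces in N, time in s.
With the tool pointing down it reaches from about 400 to 925 mm from the base axis. Payload 12.5 kg.
Tool frame: the origin (TCP) lies between the finger pads; the fingertips stand 19 mm ahead of it and the grasp point (between the pads) is the TCP (env.nose_length is the distance from the TCP to the fingertips, in mm); z points along the fingers, y is the line along which they close (so a half turn about z gives the same grasp; the last joint's range is limited). The gripper opens to 95 mm and grips with 3 to 60 N. Pads are 20 mm wide; open, the fingers measure 119 mm over their backs; the gripper's body (75 mm by 180 mm) begins 59 mm behind the grasp point.
Start: joints at [-1.323, 0.491, 1.559, -0, 1.092, -0.106], TCP at [216.564, -586.298, 233.661] pointing down, gripper open.
Joint ranges: [-3.1, 3.1], [-0.84, 2.19], [0.05, 2.79], [-1.13, 4.28], [0.06, 2.93], [-2.69, 2.69]. Speed limits (rad/s): [2.22, 2.22, 2.79, 3.14, 3.14, 3.14].

### API

Orientations are given as [roll, pitch, yaw] about the fixed x, y, z axes, in that order (R = Rz(yaw) Ry(pitch) Rx(roll)).
In Python, from cell import env gives the robot as it stands. The module is installed in compiled form; this text tells all that it offers.
- The arm moves only by the tool drive_tool, never from a script. Its argument "rows" is a list that holds one entry, the list of rows, each a list of 7 numbers: the shift along the tool's x, y, z scaled (see below), then the turn, a rotation vector about the tool's x, y, z scaled (see below), then the opening, from 0 (shut) to 1 (fully open). In form: [[[tx, ty, tz, ax, ay, az, jaw], ...]]. A call has 1 to 5 rows; each row shifts and turns the commanded pose from where the row before left it, along the tool's axes as they then stand; what a row does not reach is not made up. The controller multiplies each number of a shift by 250 mm and each number of a turn by 180 degrees. A row lasts 1/8 s, in which the tool goes at most 62.5 mm and 10.7 degrees, less where a joint would pass 70% of its speed; a pose out of reach is approached as far as the arm can. A call with a number of a shift or a turn outside -1 to 1 is refused whole. A call with a gripper value outside its range is refused whole. The fingers move at their own pace and stop on an object; the grip force is fixed at half the most. Time passes only in rows, so rows that do not move let the fingers close. It gives the time, the measured TCP pose, the force, the opening and the grip force at its end, in the units of the state.
- env.state(): the state, without advancing time (a new reading comes with each control period).
- env.read_camera(name): name is "side" or "top"; returns a dict with "color" (420x560x3 uint8, blue, green, red), "camera_matrix" (3x3 intrinsics, pixels), "k1" (the pictures are not rectified: a ray, as slopes to the right and down, at radius r is drawn at 1 + k1 r^2 times it, then the intrinsics apply), "pose" (4x4, takes a point from camera to world coordinates). Camera axes: x right, y up, looking along -z (the intrinsics and any distortion apply to the point x, -y, -z); pixel columns grow to the right and rows downward; lengths in mm; the calibration is good to about 2 mm. A picture is of the moment at which its call begins. There is no depth.
- env.job_done(): hands the job in; it is judged then, once.
Trained networks look in a picture, given as the dict that the camera call returned (one of the last four; its "shot" number tells which), for a name from the list of things; names that differ only in an ending like _2 or _b are one class to them, and where a whole thing is asked for, a point or a joint stands for the part that bears it (a point fixed in the world has none). Each returns a list of dicts, best first, with "score" (0 to 1); they miss things now and then, are a little off and sometimes report something else, mostly with a low value. They report only what shows in the picture. A call takes as long as a camera call.
- env.search_frame(name, picture): "at" ([x, y, z] in mm, in the coordinates of the camera as it stood for that picture, good to about 4 mm: the middle of the surface that is visible of it).
- env.place_of(name, picture): "at" ([x, y, z] in mm, in the coordinates of the camera as it stood for that picture, good to about 4 mm: a listed point, or the origin of a listed thing).
The state is a dict: "t": time; "joints": joint angles; "qvel": joint speeds; "tau": joint torques, N m; "eef_pos": TCP position; "tcp_rot": TCP orientation; "ft_force": force on the tool from outside, world axes, zero at the start; "moment": the same for the moment, N m; "opening": opening from 0.0 (shut) to 1.0 (fully open); "grip_force": force on a finger pad.
Only numpy, scipy, OpenCV 4.12 (cv2) and the standard library are available. Lean on these libraries where they do the work, as an engineer would, in place of code of your own. Each camera call takes 0.05 s, during which the arm holds its last target. There are 200 camera calls.

## Working session

There is one attempt and no reset: what is moved stays moved. The work goes in short steps, Python scripts to look and compute and a tool call to move; the robot and the scene stay as the last step left them, time stands still between calls to the robot, and variables do not carry over. Pictures are saved under pics/ and viewed, at most 10 in all, crops included, and the job is handed in when it is done.

Besides the shell and the picture viewer there is one more tool, called as name([rows], argument=value, ...), one row to a line, values as JSON. drive_tool: Moves the arm, as the interface text tells. Its arguments: {"type":"object","properties":{"rows":{"type":"array","items":{"type":"array","items":{"type":"array","items":{"type":"number","minimum":-1,"maximum":1}}}}},"required":["rows"]}

```bash
mkdir -p pics; cat > h.py <<'E'
import numpy as np, cv2
from cell import env
def W(p,at): return (p["pose"]@np.r_[at,1])[:3]
def pix(p,w):
    c=np.linalg.inv(p["pose"])@np.r_[w,1]; x,y=c[0]/-c[2],-c[1]/-c[2]; s=1+p["k1"]*(x*x+y*y)
    return (p["camera_matrix"]@[x*s,y*s,1])[:2]
def ray(p,uv,z):
    K=p["camera_matrix"]; d=np.array([(uv[0]-K[0,2])/K[0,0],(uv[1]-K[1,2])/K[1,1]]); s=d.copy()
    for _ in range(30): s=d/(1+p["k1"]*(s@s))
    r=p["pose"][:3,:3]@[s[0],-s[1],-1]; o=p["pose"][:3,3]; return o+r*(z-o[2])/r[2]
E
python3 - <<'E'
from h import *
np.set_printoptions(precision=1,suppress=True)
s=env.state(); print(s)
for c in("top","side"):
    p=env.read_camera(c); cv2.imwrite(f"pics/{c}0.png",p["color"]); print(c,p["pose"],p["k1"],p["camera_matrix"])
    for n in "sample_blue sample_red sample_yellow rubber_mould tray tray_mid holder holder_seat dropper_bottle pigment_jar platter_centre".split():
        for f in(env.search_frame,env.place_of):
            try:
                for r in f(n,p)[:2]: w=W(p,r["at"]); print(n,f.__name__,round(r["score"],2),w,pix(p,w))
            except Exception as e: print(n,e)
E
```

```text
{'t': 0.0, 'joints': array([-1.3,  0.5,  1.6,  0. ,  1.1, -0.1]), 'qvel': array([0., 0., 0., 0., 0., 0.]), 'tau': array([  0. , -61.3, -25.8,   0.1,   0. ,  -0. ]), 'eef_pos': array([ 216.5, -586.1,  233. ]), 'tcp_rot': array([-3.1, -0. ,  0.4]), 'ft_force': array([ 0.4,  0.4, -1.2]), 'moment': array([ 0.1, -0. ,  0. ]), 'grip_force': 0.0, 'opening': 0.9980608250884074}
top [[  0.    1.   -0.2 424.8]
 [ -1.    0.   -0.  -32.9]
 [ -0.    0.2   1.  889.3]
 [  0.    0.    0.    1. ]] -0.06374684346559945 [[487.8   0.  287.6]
 [  0.  487.8 210.8]
 [  0.    0.    1. ]]
sample_red call 0.61 [ 512.5 -205.6   34. ] [401.7 239.6]
sample_red call 0.45 [ 512.8 -206.1    4.3] [398.7 241. ]
sample_yellow call 0.65 [ 467.8 -199.3   31.7] [398.  265.2]
sample_yellow call 0.51 [ 471.4 -201.3    7.5] [396.5 263.8]
rubber_mould call 0.71 [ 559.5 -218.    56.6] [411.3 211.3]
rubber_mould call 0.65 [ 560.9 -220.5   29.1] [409.3 212.9]
tray call 0.65 [ 498.7 -195.7    3. ] [392.9 248.7]
tray call 0.66 [ 517.1 -209.7   -0.9] [400.1 239. ]
tray_mid call 0.69 [ 500.9 -197.2    3.4] [393.7 247.5]
tray_mid ca
[... 1883 characters left out ...]
d call 0.96 [ 514.7 -208.7    4.3] [316.6 183.7]
holder call 0.58 [462.4  61.5  16.9] [314.9 258. ]
holder call 0.66 [466.8  50.2  12.9] [313.7 255.3]
holder_seat call 0.79 [463.3  58.8  14.4] [314.6 258. ]
holder_seat call 0.96 [468.   47.9  21.6] [313.6 250.9]
dropper_bottle call 0.74 [659.9 175.8  57.3] [188.3 263.7]
dropper_bottle call 0.91 [664.7 166.2  -1.9] [192.6 283.7]
pigment_jar call 0.9 [ 659.8 -121.5   54.4] [245.6 176.2]
pigment_jar call 0.82 [ 665.8 -129.5   -2.6] [245.6 195. ]
platter_centre it knows: dropper_bottle, holder, holder_seat, pigment_jar, rubber_mould, sample_blue, sample_red, sample_yellow, tray, tray_mid
platter_centre call 0.58 [475.7   2.7   9.4] [314.3 240.2]
```

```bash
python3 - <<'E'
import cv2,numpy as np
t=cv2.imread("pics/top0.png");s=cv2.imread("pics/side0.png")
a=cv2.resize(t[170:310,330:470],(400,400),interpolation=3)
b=cv2.resize(t[200:320,200:320],(400,400),interpolation=3)
cv2.imwrite("pics/c1.png",np.hstack([a,b]))
E
```

```text
(no output)
```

View pics/top0.png

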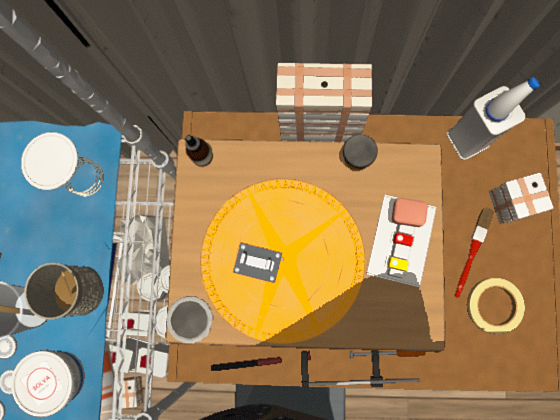

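View pics/c1.png

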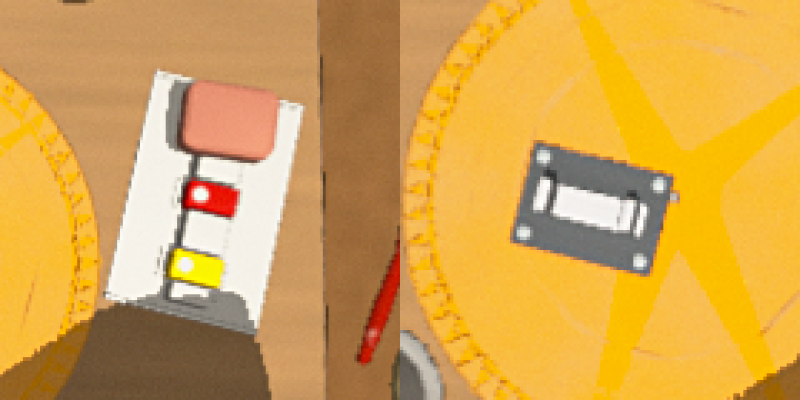

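View pics/side0.png

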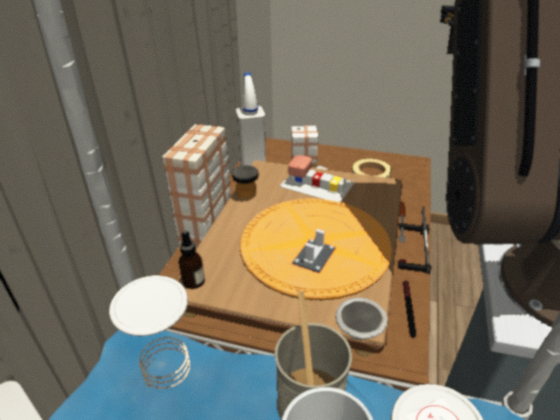

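```bash
python3 - <<'E'
from h import *
np.set_printoptions(precision=2,suppress=True)
p=env.read_camera("top")
A=lambda u,v:(330+u*.35,170+v*.35); B=lambda u,v:(200+(u-400)*.3,200+v*.3)
def rep(n,P):
    P=np.array(P); print(n,P[:,:2].tolist(),"c",P.mean(0),[ (np.linalg.norm(P[i]-P[i-1]),np.degrees(np.arctan2(*(P[i]-P[i-1])[1::-1]))) for i in range(len(P))])
rep("tray",[ray(p,A(*c),4) for c in[(158,70),(303,104),(258,333),(104,297)]])
rep("holder",[ray(p,B(*c),15.5) for c in[(535,142),(677,178),(652,275),(511,241)]])
rep("pad",[ray(p,B(*c),22.5) for c in[(556,183),(624,197),(616,232),(549,217)]])
rep("mould",[ray(p,A(*c),57) for c in[(187,80),(279,93),(272,161),(182,150)]])
rep("red dot",[ray(p,A(201,195),28),ray(p,A(180,265),28)])
# colour-mask red/yellow
hsv=cv2.cvtColor(p["color"],cv2.COLOR_BGR2HSV)
s=env.state();print(s["t"],s["eef_pos"],s["tcp_rot"],s["joints"])
E
```

```text
tray [[598.2302471764256, -182.1949845151036], [578.0694385512386, -275.2762873209899], [431.8443618153902, -244.42769586111748], [452.13250854201266, -147.8044741906651]] c [ 515.07 -212.43    4.  ] [(np.float64(150.0908272828974), np.float64(-13.245934701813228)), (np.float64(95.23963007310827), np.float64(-102.22112048516048)), (np.float64(149.4436638384608), np.float64(168.08719422851377)), (np.float64(98.73021758093284), np.float64(78.14177125194179))]
holder [[502.18907891164434, 79.90283775107036], [484.68687141221307, 2.545468522977373], [432.6782405850905, 14.425166103859567], [448.65837867863297, 90.66255994901533]] c [467.05  46.88  15.5 ] [(np.float64(54.6013506171182), np.float64(-11.365066891568544)), (np.float64(79.31260833716577), np.float64(-102.74860627081766)), (np.float64(53.348148000892586), np.float64(167.13336337572392)), (np.float64(77.89419127117297), np.float64(78.16161116617309))]
pad [[479.90733009122874, 66.83918523272834], [473.38954374767854, 30.216455526786433], [454.73663671480153, 33.86482153853275], [461.7277215684447, 69.87886376693855]] c [467.44 
[... 373 characters left out ...]
971523667836, -241.4248174817939], [539.263002706053, -187.44351756326762]] c [ 557.61 -216.5    57.  ] [(np.float64(42.93949978748935), np.float64(-4.443775514800123)), (np.float64(55.99880874762159), np.float64(-96.92919175088792)), (np.float64(41.81273221284015), np.float64(173.22113245522655)), (np.float64(54.25731527476435), np.float64(84.21824899340962))]
red dot [[515.4335878353598, -204.4107832681381], [471.9863354825811, -191.22977288929005]] c [ 493.71 -197.82   28.  ] [(np.float64(45.40267361745711), np.float64(-16.87672744225552)), (np.float64(45.40267361745711), np.float64(163.12327255774449))]
2.25 [ 216.55 -586.29  233.66] [3.14 0.   0.35] [-1.32  0.49  1.56  0.    1.09 -0.11]
```

drive_tool([
  [[0.179,-0.092,0,0,0,0,1],[0.179,-0.092,0,0,0,0,1],[0.179,-0.092,0,0,0,0,1],[0.179,-0.092,0,0,0,0,1],[0.179,-0.092,0,0,0,0,1]],
])

```text
t: 2.88
eef_pos: [387.6, -399.6, 233.8]
tcp_rot: [3.141, -0.0, 0.354]
ft_force: [-0.1, -1.5, 0.3]
opening: 0.999
grip_force: 0.0
```

drive_tool([
  [[0.179,-0.092,0,0,0,0,1],[0.179,-0.092,0,0,0,0,1],[0.179,-0.092,0,0,0,0,1],[0.179,-0.092,0,0,0,0,1],[0.179,-0.092,0,0,0,0,1]],
])

```text
t: 3.5
eef_pos: [557.7, -214.2, 233.8]
tcp_rot: [3.141, -0.0, 0.354]
ft_force: [0.0, -1.5, -0.4]
opening: 1.003
grip_force: 0.0
```

drive_tool([
  [[0,0,0,0,0,0.0485,1],[0,0,0,0,0,0.0485,1],[0,0,0,0,0,0.0485,1],[0,0,0,0,0,0,1]],
])

```text
t: 4.0
eef_pos: [556.7, -215.5, 233.6]
tcp_rot: [3.142, -0.0, -0.102]
ft_force: [-0.1, -0.1, 0.4]
opening: 0.997
grip_force: 0.0
```

drive_tool([
  [[0.007,0.007,0.18,0,0,0,1],[0,0,0.18,0,0,0,1],[0,0,0.18,0,0,0,1],[0,0,0.1,0,0,0,1],[0,0,0.086,0,0,0,1]],
])

```text
t: 4.62
eef_pos: [558.0, -217.5, 50.9]
tcp_rot: [-3.141, 0.001, -0.099]
ft_force: [0.9, 0.1, 0.8]
opening: 0.999
grip_force: 0.0
```

drive_tool([
  [[0,0,0,0,0,0,1],[0,0,0,0,0,0,0.5],[0,0,0,0,0,0,0.3],[0,0,0,0,0,0,0.3],[0,0,0,0,0,0,0.3]],
])

```text
t: 5.25
eef_pos: [558.3, -217.5, 52.5]
tcp_rot: [3.141, -0.001, -0.103]
ft_force: [-0.5, 0.1, -0.3]
opening: 0.637
grip_force: 0.0
```

drive_tool([
  [[0,0,0,0,0,0,0.3],[0,0,0,0,0,0,0.3],[0,0,0,0,0,0,0.3],[0,0,0,0,0,0,0.3]],
])

```text
t: 5.75
eef_pos: [558.3, -217.5, 52.4]
tcp_rot: [3.141, -0.0, -0.103]
ft_force: [-0.5, 0.5, 5.1]
opening: 0.583
grip_force: 30.0
```

drive_tool([
  [[0,0,-0.06,0,0,0,0.3],[0,0,-0.1,0,0,0,0.3],[0,0,-0.1,0,0,0,0.3],[-0.013,-0.168,0,0,0,0,0.3],[-0.013,-0.168,0,0,0,0,0.3]],
])

```text
t: 6.38
eef_pos: [560.4, -132.6, 118.2]
tcp_rot: [3.141, -0.001, -0.104]
ft_force: [0.6, -0.2, -0.3]
opening: 0.583
grip_force: 30.0
```

drive_tool([
  [[-0.013,-0.168,0,0,0,0,0.3],[-0.013,-0.168,0,0,0,0,0.3],[-0.013,-0.168,0,0,0,0,0.3],[-0.013,-0.168,0,0,0,0,0.3],[0,0,0,0,0,0,0.3]],
])

```text
t: 7.0
eef_pos: [564.8, 37.6, 117.8]
tcp_rot: [-3.142, -0.001, -0.1]
ft_force: [0.2, -0.3, -0.0]
opening: 0.59
grip_force: 30.0
```

drive_tool([
  [[0,0,0.12,0,0,0,0.3],[0,0,0.12,0,0,0,0.3],[0,0,0.06,0,0,0,0.3],[0,0,0.02,0,0,0,0.3],[0,0,0,0,0,0,0.3]],
])

```text
t: 7.62
eef_pos: [565.1, 35.0, 37.6]
tcp_rot: [3.142, -0.001, -0.104]
ft_force: [0.3, 0.4, -0.1]
opening: 0.589
grip_force: 30.0
```

drive_tool([
  [[0,0,0.008,0,0,0,0.3],[0,0,0.006,0,0,0,0.3],[0,0,0,0,0,0,0.3]],
])

```text
t: 8.0
eef_pos: [564.9, 35.3, 33.8]
tcp_rot: [3.142, -0.0, -0.103]
ft_force: [-0.1, -0.5, 0.3]
opening: 0.585
grip_force: 30.0
```

drive_tool([
  [[0,0,0.004,0,0,0,0.3],[0,0,0,0,0,0,0.3]],
])

```text
t: 8.25
eef_pos: [564.9, 35.2, 32.9]
tcp_rot: [3.142, -0.0, -0.103]
ft_force: [-1.8, 0.3, 4.1]
opening: 0.59
grip_force: 30.0
```

drive_tool([
  [[0,0,0,0,0,0,0.8],[0,0,0,0,0,0,1],[0,0,0,0,0,0,1],[0,0,0,0,0,0,1]],
])

```text
t: 8.75
eef_pos: [564.8, 35.2, 32.6]
tcp_rot: [3.142, 0.0, -0.103]
ft_force: [0.4, 0.3, 0.9]
opening: 0.951
grip_force: 0.0
```

drive_tool([
  [[0,0,-0.06,0,0,0,1],[0,0,-0.16,0,0,0,1],[0,0,-0.16,0,0,0,1],[0,0,0,0,0,0.035,1],[0,0,0,0,0,0,1]],
])

```text
t: 9.38
eef_pos: [564.9, 35.2, 128.8]
tcp_rot: [-3.141, -0.001, -0.213]
ft_force: [0.4, 1.3, -0.1]
opening: 1.0
grip_force: 0.0
```

```bash
python3 - <<'E'
from h import *
np.set_printoptions(precision=1,suppress=True)
s=env.state(); print(s["t"],s["eef_pos"],s["tcp_rot"])
im=[]
for c in("top","side"):
    p=env.read_camera(c); im.append(p["color"])
    for n in "sample_blue rubber_mould".split():
        for f in(env.search_frame,env.place_of):
            for r in f(n,p)[:1]: w=W(p,r["at"]); print(n,round(r["score"],2),w,pix(p,w))
t,d=im
cv2.imwrite("pics/c2.png",np.hstack([cv2.resize(t[170:310,330:470],(400,400),interpolation=3),cv2.resize(d[130:270,220:360],(400,400),interpolation=3)]))
E
```

```text
9.375 [564.9  35.2 128.8] [-3.1 -0.  -0.2]
sample_blue 0.67 [ 558.8 -220.2   27.1] [408.9 214.3]
sample_blue 0.44 [ 560.5 -220.5    4.1] [406.4 215.2]
sample_blue 0.41 [ 558.4 -206.1   22.4] [298.6 175.2]
sample_blue 0.43 [ 556.9 -219.6    0.5] [300.3 180.2]
rubber_mould 0.79 [559.5  52.5  36.6] [266.  238.1]
rubber_mould 0.68 [564.1  41.4  11.3] [265.7 244.2]
```

View pics/c2.png

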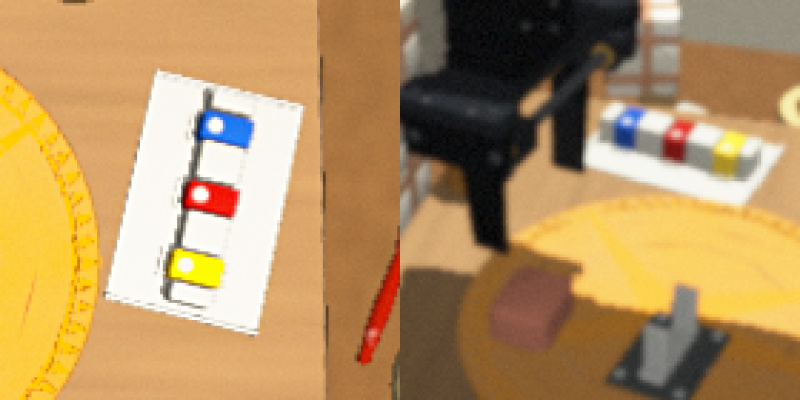

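```bash
python3 - <<'E'
from h import *
np.set_printoptions(precision=1,suppress=True)
p=env.read_camera("top")
A=lambda u,v:(330+u*.35,170+v*.35)
for C in([(204,109),(254,120),(248,147),(197,136)],[(188,179),(239,189),(234,217),(182,207)],[(172,248),(223,259),(219,287),(167,276)]):
    P=np.array([ray(p,A(*c),28) for c in C]); d=P[1]+P[2]-P[0]-P[3]; print(P.mean(0),np.degrees(np.arctan2(d[1],d[0])),np.linalg.norm(d)/2)
E
```

```text
[ 557.7 -220.2   28. ] -101.23183907340153 32.013474419274786
[ 513.7 -210.4   28. ] -99.82054587017315 32.26837260594504
[ 470.7 -200.6   28. ] -100.81578505383148 32.143605094244826
```

drive_tool([
  [[0.0315,0.1674,0,0,0,0,1],[0.0315,0.1674,0,0,0,0,1],[0.0315,0.1674,0,0,0,0,1],[0.0315,0.1674,0,0,0,0,1],[0.0315,0.1674,0,0,0,0,1]],
])

```text
t: 10.55
eef_pos: [558.9, -179.0, 127.6]
tcp_rot: [3.142, -0.0, -0.213]
ft_force: [0.6, 0.1, -0.7]
opening: 1.0
grip_force: 0.0
```

drive_tool([
  [[0.0315,0.1674,0,0,0,0,1],[0,0,0.12,0,0,0,1],[0,0,0.12,0,0,0,1],[0,0,0,0,0,0,1],[0,0,0,0,0,0,1]],
])

```text
t: 11.18
eef_pos: [558.3, -220.3, 68.5]
tcp_rot: [3.141, -0.001, -0.213]
ft_force: [-0.1, 0.5, 0.3]
opening: 1.001
grip_force: 0.0
```

drive_tool([
  [[0,0,0.08,0,0,0,1],[0,0,0.06,0,0,0,1],[0,0,0.02,0,0,0,1],[0,0,0,0,0,0,0.6],[0,0,0,0,0,0,0.4]],
])

```text
t: 11.8
eef_pos: [558.1, -220.3, 28.2]
tcp_rot: [3.141, -0.001, -0.213]
ft_force: [0.2, 0.4, -0.3]
opening: 0.845
grip_force: 0.0
```

drive_tool([
  [[0,0,0,0,0,0,0.1],[0,0,0,0,0,0,0.1],[0,0,0,0,0,0,0.1],[0,0,0,0,0,0,0.1],[0,0,0,0,0,0,0.1]],
])

```text
t: 12.42
eef_pos: [557.8, -220.2, 27.6]
tcp_rot: [3.142, -0.0, -0.213]
ft_force: [0.5, -0.7, 0.3]
opening: 0.336
grip_force: 30.0
```

drive_tool([
  [[0,0,0,0,0,0,0.1],[0,0,0,0,0,0,0.1],[0,0,0,0,0,0,0.1]],
])

```text
t: 12.8
eef_pos: [557.8, -220.2, 27.6]
tcp_rot: [3.142, -0.0, -0.213]
ft_force: [-0.6, -1.0, 0.8]
opening: 0.332
grip_force: 30.0
```

drive_tool([
  [[0,0,-0.03,0,0,0,0.1],[0,0,-0.08,0,0,0,0.1],[0,0,-0.13,0,0,0,0.1],[0,0,0,0,0,0,0.1],[-0.103,-0.1314,0,0,0,0,0.1]],
])

```text
t: 13.42
eef_pos: [540.1, -183.7, 87.5]
tcp_rot: [3.141, -0.002, -0.215]
ft_force: [0.3, 0.8, -0.5]
opening: 0.334
grip_force: 30.0
```

drive_tool([
  [[-0.103,-0.1314,0,0,0,0,0.1],[-0.103,-0.1314,0,0,0,0,0.1],[-0.103,-0.1314,0,0,0,0,0.1],[0,0,0,0,0,0,0.1],[0,0,0.1,0,0,0,0.1]],
])

```text
t: 14.05
eef_pos: [486.2, -70.3, 63.2]
tcp_rot: [3.141, -0.004, -0.212]
ft_force: [-0.4, -0.2, -1.1]
opening: 0.333
grip_force: 30.0
```

drive_tool([
  [[0,0,0.06,0,0,0,0.1],[0,0,0.02,0,0,0,0.1],[0,0,0,0,0,0,0.1],[0,0,0,0,0,0,0.1]],
])

```text
t: 14.55
eef_pos: [485.3, -70.2, 43.0]
tcp_rot: [3.141, -0.001, -0.213]
ft_force: [0.6, -1.4, -0.8]
opening: 0.334
grip_force: 30.0
```

drive_tool([
  [[0,0,0.02,0,0,0,0.1],[0,0,0.01,0,0,0,0.1],[0,0,0.003,0,0,0,0.1],[0,0,0,0,0,0,0.1]],
])

```text
t: 15.05
eef_pos: [485.0, -69.9, 34.3]
tcp_rot: [3.142, 0.0, -0.213]
ft_force: [-0.2, -0.9, -0.2]
opening: 0.332
grip_force: 30.0
```

drive_tool([
  [[0,0,0.003,0,0,0,0.1],[0,0,0,0,0,0,0.1]],
])

```text
t: 15.3
eef_pos: [485.1, -70.0, 34.1]
tcp_rot: [3.141, -0.001, -0.213]
ft_force: [-1.6, 0.3, 6.3]
opening: 0.334
grip_force: 30.0
```

drive_tool([
  [[0,0,0,0,0,0,0.6],[0,0,0,0,0,0,1],[0,0,0,0,0,0,1],[0,0,0,0,0,0,1],[0,0,-0.06,0,0,0,1]],
])

```text
t: 15.92
eef_pos: [484.5, -69.8, 48.5]
tcp_rot: [-3.142, 0.002, -0.213]
ft_force: [0.9, -0.3, 0.1]
opening: 0.801
grip_force: 0.0
```

drive_tool([
  [[0,0,-0.1,0,0,0,1],[0,0,-0.15,0,0,0,1],[0,0,0,0,0,-0.05,1],[0,0,0,0,0,-0.05,1],[0,0,0,0,0,-0.05,1]],
])

```text
t: 16.55
eef_pos: [485.0, -69.9, 112.3]
tcp_rot: [3.141, -0.001, 0.263]
ft_force: [0.1, 0.8, 0.3]
opening: 1.0
grip_force: 0.0
```

drive_tool([
  [[0,0,0,0,0,-0.05,1],[0,0,0,0,0,-0.05,1],[0,0,0,0,0,-0.05,1],[0,0,0,0,0,-0.05,1],[0,0,0,0,0,-0.05,1]],
])

```text
t: 17.18
eef_pos: [485.0, -70.0, 112.1]
tcp_rot: [3.141, -0.0, 1.049]
ft_force: [-0.1, 0.3, 0.6]
opening: 0.997
grip_force: 0.0
```

drive_tool([
  [[0,0,0,0,0,-0.05,1],[0,0,0,0,0,-0.05,1],[0,0,0,0,0,0,1],[0,0,0,0,0,0,1]],
])

```text
t: 17.68
eef_pos: [485.0, -70.0, 111.6]
tcp_rot: [3.141, 0.0, 1.354]
ft_force: [-0.5, 0.1, -0.5]
opening: 1.0
grip_force: 0.0
```

```bash
python3 - <<'E'
from h import *
np.set_printoptions(precision=2,suppress=True)
s=env.state(); print(s["t"],s["eef_pos"],s["tcp_rot"],s["joints"])
im=[]
for c in("top","side"):
    p=env.read_camera(c); im.append(p["color"])
    for r in env.place_of("sample_blue",p)[:1]: w=W(p,r["at"]); print(round(r["score"],2),w,pix(p,w))
    print(c,pix(p,[485,-70,22]))
t,d=im
cv2.imwrite("pics/c3.png",np.hstack([cv2.resize(t[180:320,220:360],(400,400),interpolation=3),cv2.resize(d[150:290,240:380],(400,400),interpolation=3)]))
E
```

```text
17.675 [485.04 -69.96 111.59] [3.14 0.   1.35] [-0.28  0.48  2.01 -0.    0.65 -0.06]
top [323.83 253.97]
0.46 [483.31 -71.7    8.82] [318.07 217.86]
side [317.39 213.19]
```

View pics/c3.png

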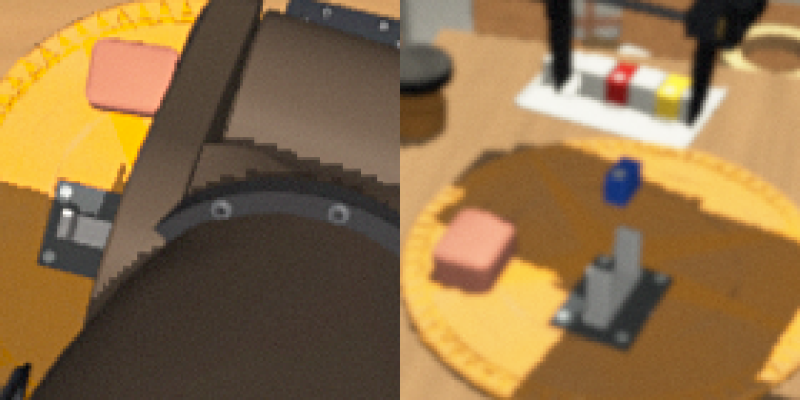

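drive_tool([
  [[0,0,0.12,0,0,0,1],[0,0,0.12,0,0,0,1],[0,0,0.06,0,0,0,1],[0,0,0.018,0,0,0,1],[0,0,0,0,0,0,0.6]],
])

```text
t: 18.5
eef_pos: [485.2, -70.0, 32.0]
tcp_rot: [3.141, 0.0, 1.357]
ft_force: [-0.2, 0.3, -0.1]
opening: 0.939
grip_force: 0.0
```

drive_tool([
  [[0,0,0,0,0,0,0.3],[0,0,0,0,0,0,0.05],[0,0,0,0,0,0,0.05],[0,0,0,0,0,0,0.05],[0,0,0,0,0,0,0.05]],
])

```text
t: 19.12
eef_pos: [485.0, -70.0, 31.7]
tcp_rot: [3.142, 0.0, 1.358]
ft_force: [-0.2, 0.8, 0.7]
opening: 0.429
grip_force: 0.0
```

drive_tool([
  [[0,0,0,0,0,0,0.05],[0,0,0,0,0,0,0.05],[0,0,0,0,0,0,0.05],[0,0,0,0,0,0,0.05]],
])

```text
t: 19.62
eef_pos: [485.0, -70.0, 31.6]
tcp_rot: [-3.142, 0.0, 1.358]
ft_force: [0.2, -0.3, -0.6]
opening: 0.191
grip_force: 30.0
```

drive_tool([
  [[0,0,-0.03,0,0,0,0.05],[0,0,-0.08,0,0,0,0.05],[0,0,-0.13,0,0,0,0.05],[0,0,0,0,0,0,0.05],[0.111,-0.042,0,0,0,0,0.05]],
])

```text
t: 20.25
eef_pos: [480.9, -41.3, 91.7]
tcp_rot: [3.14, 0.0, 1.355]
ft_force: [0.1, 0.6, -0.4]
opening: 0.187
grip_force: 30.0
```

drive_tool([
  [[0.111,-0.042,0,0,0,0,0.05],[0.111,-0.042,0,0,0,0,0.05],[0.111,-0.042,0,0,0,0,0.05],[0,0,0,0,0,0,0.05],[0,0,0,0,0,0,0.05]],
])

```text
t: 20.88
eef_pos: [467.5, 47.1, 91.3]
tcp_rot: [-3.141, 0.0, 1.358]
ft_force: [0.1, 1.1, 0.1]
opening: 0.188
grip_force: 30.0
```

```bash
python3 - <<'E'
from h import *
np.set_printoptions(precision=2,suppress=True)
s=env.state(); print(s["t"],s["eef_pos"],s["tcp_rot"])
p=env.read_camera("side"); cv2.imwrite("pics/side4.png",p["color"])
u,v=pix(p,[467,47,40]).astype(int); print(u,v); c=p["color"][v-50:v+50,u-66:u+67]
cv2.imwrite("pics/c4.png",cv2.resize(c,None,fx=6,fy=6,interpolation=cv2.INTER_CUBIC))
E
```

```text
20.875 [467.45  47.13  91.33] [-3.14  0.    1.36]
314 243
```

View pics/c4.png

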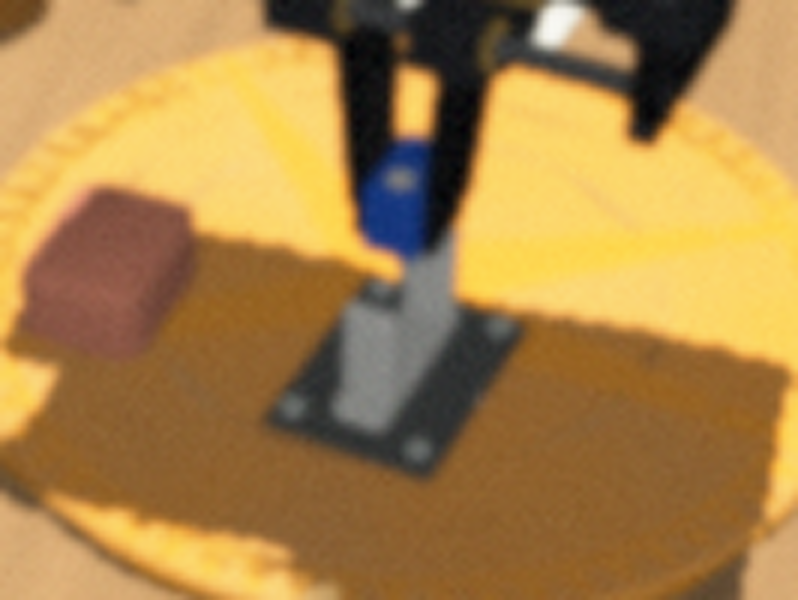

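```bash
python3 - <<'E'
from h import *
np.set_printoptions(precision=1,suppress=True)
p=env.read_camera("side"); o=np.array([248,193])
f=lambda w:(pix(p,w)+.5-o)*6-.5
g=lambda c,z:ray(p,(np.array(c)+.5)/6-.5+o,z)
s=env.state(); x,y,z=s["eef_pos"]; a=s["tcp_rot"][2]-np.pi/2
M=lambda cx,cy,px,py:(cx+px*np.cos(a)-py*np.sin(a),cy+px*np.sin(a)+py*np.cos(a))
for q in[(9,16,-21.1),(-9,16,-21.1),(9,16,2.9),(-9,16,2.9),(9,-16,2.9),(0,7.5,2.9)]: print("sample",q,f([*M(x,y,*q[:2]),z+q[2]]))
for q in[(28,39),(-28,39),(-28,-39)]: print("foot",q,f([*M(467,47,*q),15.5]))
for q in[(8.5,26,56.5),(-8.5,26,56.5),(-8.5,26,15.5),(8.5,26,15.5),(8.5,19,56.5),(-8.5,-19,56.5)]: print("cheek",q,f([*M(467,47,*q[:2]),q[2]]))
B=[g(c,16)[:2] for c in[(293,407),(418,450),(501,327)]]; print("bolts",B,(B[0]+B[2])/2)
C=[g(c,15.5)[:2] for c in[(267,420),(430,477),(522,322)]]; print("corners",C,(C[0]+C[2])/2)
img=cv2.resize(p["color"][193:293,248:381],None,fx=6,fy=6,interpolation=cv2.INTER_CUBIC)
for q in[(9,16,-21.1),(-9,16,-21.1),(9,16,2.9),(-9,16,2.9),(9,-16,2.9),(-9,-16,2.9)]: cv2.circle(img,tuple(int(i) for i in f([*M(x,y,*q[:2]),z+q[2]])),3,(0,255,0),-1)
for q in[(28,39,15.5),(-28,39,15.5),(-28,-39,15.5),(8.5,26,56.5),(-8.5,26,56.5),(-8.5,19,56.5),(8.5,19,56.5),(-8.5,-26,56.5),(8.5,26,15.5),(-8.5,26,15.5)]: cv2.circle(img,tuple(int(i) for i in f([*M(467,47,*q[:2]),q[2]])),3,(0,0,255),-1)
cv2.imwrite("pics/c5.png",cv2.resize(img[100:500,220:560],(680,600)) if 0 else cv2.resize(img[110:490,240:560],(505,600)))
E
```

```text
sample (9, 16, -21.1) [354.7 247.6]
sample (-9, 16, -21.1) [409.8 265.2]
sample (9, 16, 2.9) [357.  184.1]
sample (-9, 16, 2.9) [413.1 201.5]
sample (9, -16, 2.9) [401.8 126.3]
sample (0, 7.5, 2.9) [396.9 177. ]
foot (28, 39) [263.5 410.5]
foot (-28, 39) [430.4 468.9]
foot (-28, -39) [528.5 317.7]
cheek (8.5, 26, 56.5) [342.3 303.5]
cheek (-8.5, 26, 56.5) [394.2 320.6]
cheek (-8.5, 26, 15.5) [389.1 422.1]
cheek (8.5, 26, 15.5) [338.9 404.8]
cheek (8.5, 19, 56.5) [352.3 290.1]
cheek (-8.5, -19, 56.5) [454.4 235.7]
bolts [array([494.1,  75.8]), array([453.1,  84.5]), array([439. ,  22.2])] [466.6  49. ]
corners [array([500.5,  83. ]), array([447.3,  94.5]), array([433. ,  17.5])] [466.8  50.2]
```

View pics/c5.png

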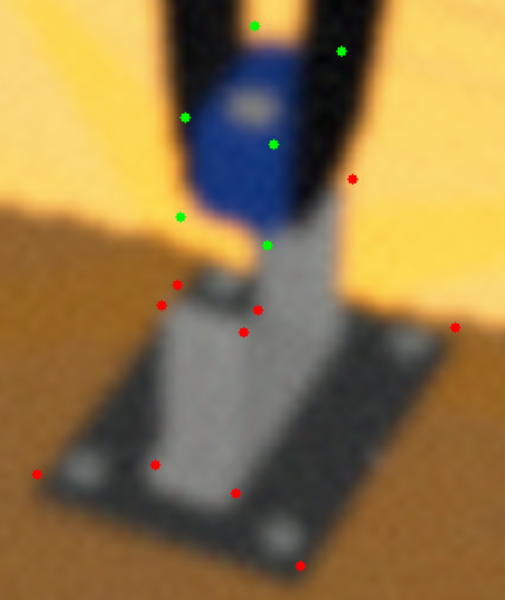

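drive_tool([
  [[0.004,-0.0025,0.03,0,0,0,0.05],[0,0,0.03,0,0,0,0.05],[0,0,0.02,0,0,0,0.05],[0,0,0,0,0,0,0.05],[0,0,0,0,0,0,0.05]],
])

```text
t: 21.6
eef_pos: [467.1, 48.5, 71.6]
tcp_rot: [-3.142, 0.0, 1.358]
ft_force: [-0.0, 0.3, -0.5]
opening: 0.189
grip_force: 30.0
```

drive_tool([
  [[0,0,0.02,0,0,0,0.05],[0,0,0.02,0,0,0,0.05],[0,0,0,0,0,0,0.05],[0,0,0,0,0,0,0.05]],
])

```text
t: 22.1
eef_pos: [467.0, 48.5, 61.6]
tcp_rot: [-3.141, 0.0, 1.358]
ft_force: [-1.4, 0.4, -0.2]
opening: 0.188
grip_force: 30.0
```

drive_tool([
  [[0.003,0,0.02,0,0,0,0.05],[0,0,0,0,0,0,0.05]],
])

```text
t: 22.35
eef_pos: [467.1, 49.3, 56.3]
tcp_rot: [-3.141, 0.0, 1.358]
ft_force: [0.0, 0.8, -0.8]
opening: 0.185
grip_force: 30.0
```

drive_tool([
  [[0.003,0,0,0,0,0,0.05],[0,0,0,0,0,0,0.05]],
])

```text
t: 22.6
eef_pos: [467.4, 50.1, 56.7]
tcp_rot: [3.141, 0.0, 1.358]
ft_force: [-0.2, 0.3, -0.1]
opening: 0.187
grip_force: 30.0
```

drive_tool([
  [[0.002,0,0,0,0,0,0.05],[0,0,0,0,0,0,0.05]],
])

```text
t: 22.85
eef_pos: [467.5, 50.5, 56.6]
tcp_rot: [3.141, 0.0, 1.358]
ft_force: [-0.3, -0.2, -0.4]
opening: 0.186
grip_force: 30.0
```

drive_tool([
  [[0.002,0,0,0,0,0,0.05],[0,0,0,0,0,0,0.05]],
])

```text
t: 23.1
eef_pos: [467.6, 51.0, 56.6]
tcp_rot: [3.142, 0.0, 1.358]
ft_force: [0.4, 0.6, 0.1]
opening: 0.188
grip_force: 30.0
```

drive_tool([
  [[0.002,0,0,0,0,0,0.05],[0,0,0,0,0,0,0.05]],
])

```text
t: 23.35
eef_pos: [467.7, 51.5, 56.6]
tcp_rot: [3.142, 0.0, 1.358]
ft_force: [0.8, -0.6, -0.3]
opening: 0.188
grip_force: 30.0
```

drive_tool([
  [[0.002,0,0,0,0,0,0.05],[0,0,0,0,0,0,0.05]],
])

```text
t: 23.6
eef_pos: [467.8, 52.0, 56.6]
tcp_rot: [3.142, 0.0, 1.358]
ft_force: [-0.3, 0.2, -0.4]
opening: 0.187
grip_force: 30.0
```

drive_tool([
  [[0.002,0,0,0,0,0,0.05],[0,0,0,0,0,0,0.05]],
])

```text
t: 23.85
eef_pos: [467.9, 52.3, 56.6]
tcp_rot: [-3.142, 0.0, 1.358]
ft_force: [-0.8, -2.7, -0.2]
opening: 0.189
grip_force: 30.0
```

drive_tool([
  [[0.002,0,0,0,0,0,0.05],[0,0,0,0,0,0,0.05]],
])

```text
t: 24.1
eef_pos: [467.9, 52.4, 56.6]
tcp_rot: [-3.141, 0.001, 1.358]
ft_force: [-1.3, -8.4, 1.6]
opening: 0.188
grip_force: 30.0
```

drive_tool([
  [[-0.013,0,0,0,0,0,0.05],[-0.011,0,0,0,0,0,0.05],[0,0,0,0,0,0,0.05]],
])

```text
t: 24.48
eef_pos: [466.7, 46.9, 56.6]
tcp_rot: [3.142, 0.0, 1.357]
ft_force: [-0.0, -0.1, 0.8]
opening: 0.186
grip_force: 30.0
```

drive_tool([
  [[-0.002,0,0,0,0,0,0.05],[0,0,0,0,0,0,0.05]],
])

```text
t: 24.72
eef_pos: [466.6, 46.6, 56.6]
tcp_rot: [3.142, 0.0, 1.358]
ft_force: [-0.7, -0.2, 0.1]
opening: 0.185
grip_force: 30.0
```

drive_tool([
  [[-0.002,0,0,0,0,0,0.05],[0,0,0,0,0,0,0.05]],
])

```text
t: 24.98
eef_pos: [466.6, 46.4, 56.6]
tcp_rot: [3.141, -0.0, 1.357]
ft_force: [1.2, 5.9, -1.3]
opening: 0.186
grip_force: 30.0
```

drive_tool([
  [[-0.002,0,0,0,0,0,0.05],[0,0,0,0,0,0,0.05]],
])

```text
t: 25.22
eef_pos: [466.6, 46.3, 56.6]
tcp_rot: [3.141, -0.001, 1.357]
ft_force: [1.2, 11.1, -0.3]
opening: 0.19
grip_force: 30.0
```

drive_tool([
  [[0.0155,0,0,0,0,0,0.05],[0,0,0,0,0,0,0.05],[0,0,0.022,0,0,0,0.05],[0,0,0.022,0,0,0,0.05],[0,0,0,0,0,0,0.05]],
])

```text
t: 25.85
eef_pos: [467.0, 49.3, 45.0]
tcp_rot: [-3.141, 0.0, 1.357]
ft_force: [-0.1, -0.5, -0.7]
opening: 0.192
grip_force: 30.0
```

drive_tool([
  [[0,0,0.004,0,0,0,0.05],[0,0,0,0,0,0,0.05],[0,0,0,0,0,0,0.05]],
])

```text
t: 26.22
eef_pos: [467.3, 49.4, 44.7]
tcp_rot: [3.141, 0.0, 1.358]
ft_force: [0.1, 0.3, -0.6]
opening: 0.183
grip_force: 30.0
```

drive_tool([
  [[0,0,0.003,0,0,0,0.05],[0,0,0,0,0,0,0.05]],
])

```text
t: 26.48
eef_pos: [467.2, 49.4, 43.9]
tcp_rot: [3.142, 0.0, 1.358]
ft_force: [-0.6, -0.0, -0.5]
opening: 0.186
grip_force: 30.0
```

drive_tool([
  [[0,0,0.002,0,0,0,0.05],[0,0,0,0,0,0,0.05]],
])

```text
t: 26.72
eef_pos: [467.3, 49.4, 43.6]
tcp_rot: [3.141, 0.0, 1.358]
ft_force: [-0.6, 0.5, 5.4]
opening: 0.183
grip_force: 30.0
```

drive_tool([
  [[0,0,0,0,0,0,0.3],[0,0,0,0,0,0,0.5],[0,0,0,0,0,0,0.6],[0,0,0,0,0,0,0.6],[0,0,-0.04,0,0,0,0.6]],
])

```text
t: 27.35
eef_pos: [466.9, 49.4, 53.3]
tcp_rot: [-3.14, 0.0, 1.358]
ft_force: [-0.5, -0.0, 0.1]
opening: 0.588
grip_force: 0.0
```

drive_tool([
  [[0,0,-0.12,0,0,0,0.6],[0,0,-0.16,0,0,0,0.6],[0,0,-0.16,0,0,0,0.6],[-0.16,0,-0.1,0,0,0,0.6],[-0.16,0,0,0,0,0,0.6]],
])

```text
t: 27.98
eef_pos: [450.6, -29.5, 190.8]
tcp_rot: [3.137, 0.0, 1.359]
ft_force: [0.6, -0.1, -1.5]
opening: 0.598
grip_force: 0.0
```

drive_tool([
  [[-0.18,0,0,0,0,0,0.6],[-0.18,0,0,0,0,0,0.6],[-0.18,0,0,0,0,0,0.6],[-0.18,0,0,0,0,0,0.6],[-0.15,0,0,0,0,0,0.6]],
])

```text
t: 28.6
eef_pos: [403.6, -242.9, 189.1]
tcp_rot: [3.141, 0.0, 1.357]
ft_force: [0.9, -0.5, -0.8]
opening: 0.598
grip_force: 0.0
```

```bash
python3 - <<'E'
from h import *
np.set_printoptions(precision=2,suppress=True)
s=env.state(); print(s["t"],s["eef_pos"])
t=env.read_camera("top")["color"];d=env.read_camera("side")["color"]
cv2.imwrite("pics/c6.png",np.hstack([cv2.resize(t[200:320,200:320],(400,400),interpolation=3),cv2.resize(d[150:290,240:380],(400,400),interpolation=3)]))
E
```

```text
28.6 [ 403.61 -242.89  189.1 ]
```

View pics/c6.png

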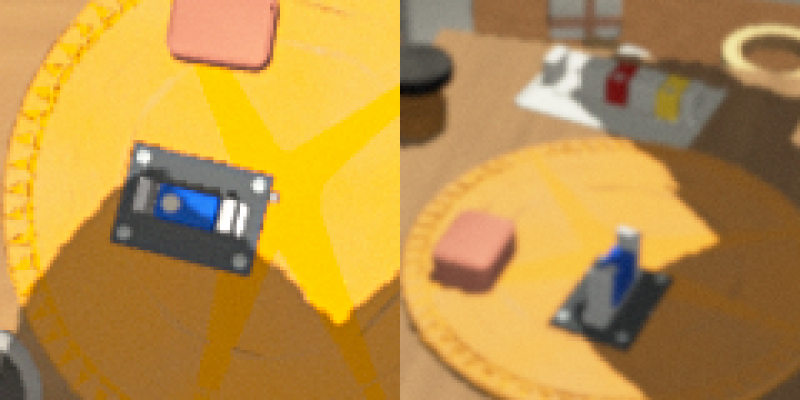

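```bash
python3 -c "
from cell import env
print(env.job_done())"
```

```text
the job is handed in; nothing more can be done
None
```

The job is handed in at about 29 s: the blue sample is seated in the holder, centred between the cheeks by touch and across its width to within about 1 mm by eye, the mould is upright on the platter, the red and yellow samples are still in their pockets, and nothing was seen knocked over (the bottle was not in the last picture).

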